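# Unstopper the scent tester jar

## Task

Open the squat scent tester jar for the customers. Its tapered wooden stopper (the one with a flat tab on top) is wedged tight: lean it clearly to the left and then clearly to the right (as the robot sees it) while it is still in the neck, work it up and out, and stand it upright in the middle of the round wooden coaster. Leave the stopper of the tall jar in its place.

Things in the scene. Friction and masses are not known exactly. Their poses are not given: they have to be found in the camera images.
- tab_bung: The stopper to pull: light wood, loose, 30 to 65 g, 74 mm tall. Origin: centre of its flat foot; z up its axis; x, y as the jar's. A tapered round shank (radius 14.5 mm at the foot, 18 mm at z = 32) carries a flat upright tab, z = 32 to 74 mm, 34 mm long along x, 16 mm thick along y: grip it across the 16 mm. It starts upright, 24 mm deep in the squat jar's neck, 50 mm standing clear of the rim.
- tab_bung_top (a point): Centre of the top end of that stopper's tab, 74 mm above its foot. Leaning left carries it to the jar's +y. In the neck the stopper can lean about 12 degrees, pivoting near the seals, 17 mm above its foot; 5 degrees or more counts, 8 to 10 is a good rock.
- squat_jar: White jar, 88 mm wide, 80 mm high, fixed to the counter, the lower and wider of two. Origin: centre of its underside; z up, +x away from the robot, +y to the robot's left (turned by at most 20 degrees). Round neck on the z axis: 48 mm outside, 40 mm bore, rim at z = 80 mm. Rubber seals 7 mm below the rim grip the stopper: a straight pull takes about 10 to 20 N, less as the taper rises.
- coaster: Round coaster of brown wood, 106 mm across, fixed to the counter. Origin: centre of its underside; the face to stand things on is at z = 6 mm, its low raised edge at z = 8 mm.
- ball_bung: Stopper of the other jar (white, slender, 68 mm wide, 110 mm high), with the same shank and a ball of 32 mm on top instead of a tab; its ball ends 160 mm above the counter. Origin: centre of its foot. To be left alone.
Not all that is in view belongs to the job. Several things have the shape of the tab_bung; the one meant has the colours described above. Leave any turquoise look-alike of the coaster alone.

How it is judged:
By the outcome, as a careful person would: the job done as asked, in the order asked, and still so for the second after the job is handed in, with the robot touching nothing.
It also fails if it takes over 45 s, if anything falls off the work surface, if the arm or the gripper's body presses on something with over 40 N, if the wrist force passes 120 N, or if a joint passes its speed limit or range.

## Robot

A 6-joint arm with a two-finger parallel gripper is mounted at the origin on the work surface; the furniture and walls round the work are solid. World frame = base frame: x ahead of the robot, y to its left, z up, the work surface at z = 0. Lengths are in m, angles in rad, forces in N, time in s.
With the tool pointing down it reaches from about 0.325 to 0.9 m from the base axis. Payload 6.1 kg.
Tool frame: the origin (TCP) lies midway between the tips of the shut fingers; the grasp point (between the pads) lies 19 mm behind it; x points along the fingers, y is the direction in which the jaws open and shut, and the axes are right-handed (so a half turn about x gives the same grasp; the last joint's range is limited). The gripper opens to 85 mm and grips with 20 to 120 N. Pads are 22 mm wide; open, the fingers measure 114 mm over their backs; the gripper's body (76 mm by 85 mm) begins 54 mm behind the grasp point. The pads swing forward as they close: fully open they stand 13 mm farther back than shut.
Start: joints at [1.061, 0.22, 1.526, -0, 1.395, -0.126], TCP at [0.234, 0.58, 0.231] pointing down, gripper open.
Joint ranges: [-2.98, 2.98], [-0.91, 2.08], [0.09, 2.57], [-1.24, 4.39], [0.2, 2.65], [-2.68, 2.68]. Speed limits (rad/s): [2.57, 2.57, 3.01, 3.14, 3.14, 3.14].

## Interface

Orientations are given as [roll, pitch, yaw] about the fixed x, y, z axes, in that order (R = Rz(yaw) Ry(pitch) Rx(roll)).
In Python, from plant import movep, move_l, set_joints, gripper_to, hold, inverse_kinematics, observe, get_image, get_calibration, Unreachable, job_done gives the robot as it stands. Calls block until the motion is done:
- movep(position, orientation): joint-space move of the TCP to a pose.
- move_l(position, feed=0.15, rotation=None, max_force=None): straight line of the TCP; rotation=None keeps the orientation; feed is the mean speed in m/s. With max_force (N) it stops when the force on the tool has changed by that much, and returns True; else False.
- set_joints(angles): joint-space move.
- gripper_to(opening, f_grip=None): finger opening in m; f_grip is the grip in N (None keeps the last); returns when the fingers have stopped.
- hold(seconds).
- inverse_kinematics(position, orientation): joint angles nearest the present ones, or None.
- observe(): the state.
- get_image(name): name is "side" or "top" or "wrist"; returns (picture, depth): 400x640x3 uint8, red, green, blue; 400x640 float32, m along the optical axis (not along the pixel's ray), 0 where there is no reading.
- get_calibration(name): a dict with "intrinsics" (3x3 intrinsics, pixels), "world_from_camera" (4x4, takes a point from camera to world coordinates). Camera axes: x right, y down, z forward; pixel columns grow to the right and rows downward; lengths in m; the calibration is good to about 2 mm. A picture is of the moment at which its call begins: read the wrist's pose just before it. get_calibration takes no time and is no camera call; for the wrist camera it gives the pose at the moment of the call.
A pose or a line that the arm cannot do raises Unreachable and nothing moves.
- job_done(): hands the job in, once; it reports no verdict.
The state is a dict: "time_s": time; "q": joint angles; "joint_velocities": joint speeds; "joint_torque": joint torques, N m; "eef_pos": TCP position; "tcp_rot": TCP orientation; "ft_force": force on the tool from outside, world axes, zero at the start; "torque": the same for the moment, N m; "opening": finger opening in m.
Only numpy, scipy, OpenCV 4.12 (cv2) and the standard library are available. Lean on these libraries where they do the work, as an engineer would, in place of code of your own. Each camera call takes 0.05 s, during which the arm holds its last target. There are 200 camera calls.

## Working session

There is one attempt and no reset: what is moved stays moved. The work goes in short steps, each a Python script; the robot and the scene stay as the last script left them, time stands still between calls to the robot, and variables do not carry over. Pictures are saved under pics/ and viewed, about 8 in all and at most 12, crops included, and the job is handed in when it is done.

```bash
mkdir -p pics; ls; python3 - <<'E'
from plant import *
import cv2,numpy as np
np.set_printoptions(precision=4,suppress=True)
for n in ("top","side"):
    im,d=get_image(n); c=get_calibration(n)
    np.savez(f"{n}0.npz",im=im,d=d,K=c["intrinsics"],T=c["world_from_camera"])
    cv2.imwrite(f"pics/{n}0.png",im[:,:,::-1]); print(n,c["intrinsics"],c["world_from_camera"],(d>0).mean())
s=observe();print(s)
E
```

```text
pics
top [[444.908    0.     320.2445]
 [  0.     444.908  200.452 ]
 [  0.       0.       1.    ]] [[ 0.0403 -0.978   0.2045  0.2967]
 [-0.9992 -0.0394  0.0088  0.105 ]
 [-0.0006 -0.2047 -0.9788  0.9461]
 [ 0.      0.      0.      1.    ]] 0.996
side [[508.6293   0.     313.0438]
 [  0.     508.6293 204.0558]
 [  0.       0.       1.    ]] [[ 0.9784 -0.1545  0.1374  0.3185]
 [-0.2056 -0.6556  0.7266 -0.5925]
 [-0.0222 -0.7392 -0.6732  0.7513]
 [ 0.      0.      0.      1.    ]] 0.99597265625
{'time_s': 0.1, 'q': array([ 1.0609,  0.2212,  1.5275,  0.    ,  1.3947, -0.1261]), 'joint_velocities': array([ 0.001 , -0.0032, -0.005 ,  0.0006, -0.0012,  0.0002]), 'joint_torque': array([  0.0003, -49.8246, -39.0545,  -0.0003,   0.0058,  -0.0001]), 'eef_pos': array([0.2338, 0.5791, 0.2303]), 'tcp_rot': array([-1.697 ,  1.569 , -2.0808]), 'ft_force': array([-0.5689,  0.523 ,  1.5397]), 'torque': array([-0.0258,  0.0153, -0.0027]), 'opening': 0.08560076859684758}
```

View pics/top0.png

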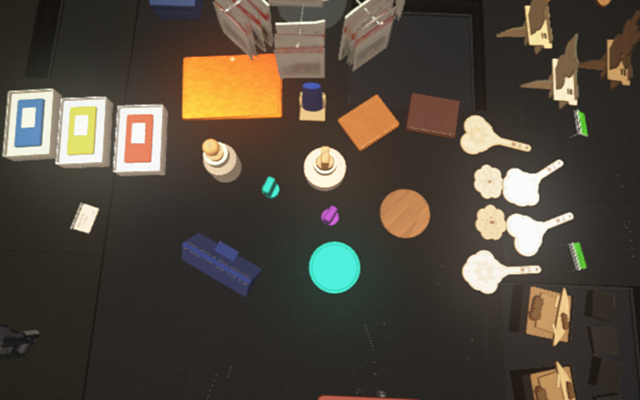

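View pics/side0.png

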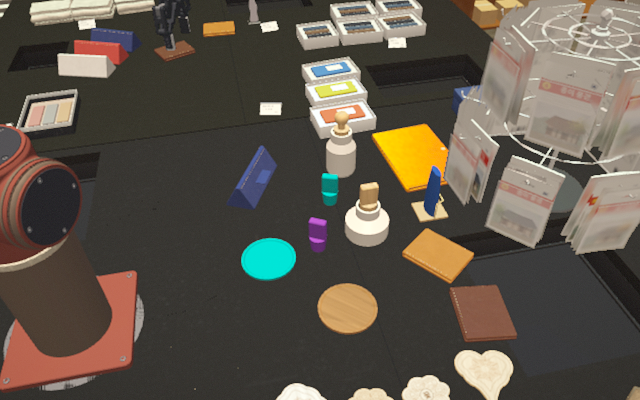

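The top view shows the squat jar at about (325,168) with its wood tab at (325,157), the tall jar at (220,160), the brown coaster at (405,213), and turquoise and purple decoys. In the side view the tab is at (369,195), the jar at (367,225) and the coaster at (347,308). Next I measure these from both views.

```bash
cat > h.py <<'E'
import numpy as np,cv2
np.set_printoptions(precision=4,suppress=True)
def cloud(d,K,T):
    v,u=np.indices(d.shape); p=np.stack([(u-K[0,2])/K[0,0]*d,(v-K[1,2])/K[1,1]*d,d],-1)
    return p@T[:3,:3].T+T[:3,3]
def ray(u,v,K,T,z):
    r=T[:3,:3]@np.linalg.inv(K)@[u,v,1]; o=T[:3,3]; return o+r*(z-o[2])/r[2]
def wood(im):
    h=cv2.cvtColor(im,cv2.COLOR_RGB2HSV); return (h[...,0]>8)&(h[...,0]<24)&(h[...,1]>75)&(h[...,2]>80)
E
python3 - <<'E'
from h import *
rois={"top":dict(bung=(300,135,350,195),coaster=(375,185,435,243)),"side":dict(bung=(345,175,395,210),coaster=(312,280,382,336))}
for n in ("top","side"):
    D=np.load(n+"0.npz");im,d,K,T=[D[k] for k in("im","d","K","T")]
    P=cloud(d,K,T);m=wood(im)
    for k,(a,b,c,e) in rois[n].items():
        mm=np.zeros_like(m);mm[b:e,a:c]=m[b:e,a:c]
        nn,l,st,_=cv2.connectedComponentsWithStats(mm.astype(np.uint8));i=1+st[1:,4].argmax();mm=l==i
        q=P[mm];print(n,k,st[i],"z pct",np.percentile(q[:,2],[2,50,90,98]))
        if k=="coaster":
            (cx,cy),ax,_=cv2.fitEllipse(max(cv2.findContours(mm.astype(np.uint8),0,1)[0],key=len))
            print(" centre",ray(cx,cy,K,T,.007),ax,"cloud mid",(q.min(0)+q.max(0))/2,np.ptp(q,0))
        else:
            zt=np.percentile(q[:,2],97);t=q[q[:,2]>zt-.006]
            r=cv2.minAreaRect((t[:,:2]*1000).astype(np.float32));print(" top",zt,len(t),t.mean(0),r)
            w,V=np.linalg.eigh(np.cov(t[:,:2].T));print(" axis yaw deg",np.degrees(np.arctan2(V[1,1],V[0,1])),np.sqrt(12*w))
    # jar: white points
    a,b,c,e=(298,140,352,195) if n=="top" else (338,195,395,248)
    q=P[b:e,a:c].reshape(-1,3);hs=cv2.cvtColor(im,cv2.COLOR_RGB2HSV)[b:e,a:c].reshape(-1,3)
    w=q[(hs[:,1]<70)&(hs[:,2]>120)&(q[:,2]>.02)]
    print(n,"jar z hist",np.histogram(w[:,2],bins=np.arange(.02,.1,.005))[0])
    for lo,hi in((.074,.086),(.05,.066),):
        s=w[(w[:,2]>lo)&(w[:,2]<hi)]
        if len(s)>5: print(lo,len(s),s.mean(0),cv2.minEnclosingCircle((s[:,:2]*1000).astype(np.float32)))
    z=2
    cv2.imwrite(f"pics/c_{n}.png",cv2.resize(im[(130 if n=='top' else 170):(200 if n=='top' else 250),(290 if n=='top' else 325):(360 if n=='top' else 405),::-1],None,fx=5,fy=5))
a,b=cv2.imread("pics/c_top.png"),cv2.imread("pics/c_side.png")
b=cv2.resize(b,(400,400));a=cv2.resize(a,(400,400));cv2.imwrite("pics/c.png",np.hstack([a,b]))
E
```

```text
top bung [316 145  18  26 320] z pct [-0.001   0.1115  0.1302  0.1319]
 top 0.13154824191866357 134 [0.5575 0.1069 0.129 ] ((558.5553588867188, 106.88607025146484), (33.69935989379883, 15.427953720092773), 2.287921667098999)
 axis yaw deg -178.27532620000997 [0.0157 0.0327]
top coaster [ 379  189   52   50 2029] z pct [-0.0008  0.0061  0.0087  0.0104]
 centre [ 0.4724 -0.0682  0.007 ] (48.86789321899414, 51.038414001464844) cloud mid [ 0.4123 -0.0099  0.471 ] [0.2311 0.2298 0.9502]
top jar z hist [  8   5   1  12 175 280 209  89   3   6   9  87  50   2   1]
0.074 143 [0.5525 0.1062 0.079 ] ((558.7017822265625, 106.98833465576172), 24.200740814208984)
0.05 301 [0.5482 0.1066 0.0537] ((556.66650390625, 108.10660552978516), 37.071868896484375)
side bung [359 182  20  28 488] z pct [-0.0021  0.1047  0.1281  0.1297]
 top 0.12942372632758753 110 [0.5541 0.0903 0.1389] ((433.5191345214844, -236.06893920898438), (748.3867797851562, 32.01826477050781), 69.66239929199219)
 axis yaw deg 70.82199494249234 [0.0312 0.3425]
side coaster [ 317  283   61   52 2497] z pct [-0.0013  0.005   0.0071  0.0086]
 centre [ 0.4728 -0.0713  0.007 ] (51.03359603881836, 60.327674865722656) cloud mid [ 0.4243 -0.2987  0.3732] [0.2115 0.5876 0.7562]
side jar z hist [ 65  78  68  88 222 227 175  87  50  40  61 108   7   3   1]
0.074 135 [0.5569 0.0947 0.0775] ((559.0617065429688, 105.04254150390625), 24.44683074951172)
0.05 320 [0.5543 0.0899 0.0555] ((559.0277709960938, 100.78076934814453), 35.03078842163086)
```

View pics/c.png

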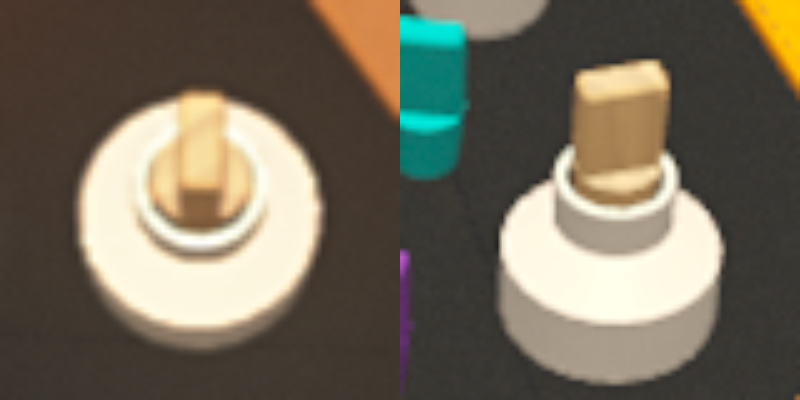

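The crops and clouds agree: the tab is centred at about (0.558, 0.106) with its top at 0.130 and yaw about 2°. The neck centre is (0.559, 0.106) and the coaster (0.4726, -0.070). Now I hover over the jar and check with the wrist camera.

```bash
python3 - <<'E'
from h import *
from plant import *
pi=np.pi
for y in(.035,.035+pi,.035-pi):
    print(y,inverse_kinematics([.558,.106,.26],[0,pi/2,y]))
q=inverse_kinematics([.558,.106,.26],[0,pi/2,.035])
movep([.54,.106,.26],[0,pi/2,.035]); hold(.3)
c=get_calibration("wrist");K,T=c["intrinsics"],c["world_from_camera"]
im,d=get_image("wrist");print(T)
np.savez("w0.npz",im=im,d=d,K=K,T=T)
cv2.imwrite("pics/w0.png",im[:,:,::-1])
P=cloud(d,K,T);z=P[...,2]
m=wood(im)&(z>.122)&(z<.14)&(np.hypot(P[...,0]-.558,P[...,1]-.106)<.04)
t=P[m];print(len(t),np.percentile(t[:,2],[5,50,95]))
if len(t)>20:
    print(cv2.minAreaRect((t[:,:2]*1000).astype(np.float32)))
m=(z>.076)&(z<.084)&(np.hypot(P[...,0]-.558,P[...,1]-.106)<.04)&~wood(im);t=P[m]
print("rim",cv2.minEnclosingCircle((t[:,:2]*1000).astype(np.float32)),np.median(t[:,2]))
s=observe();print(s["time_s"],s["q"],s["eef_pos"],s["ft_force"])
E
```

```text
0.035 [ 0.0489  0.0666  1.6434 -0.      1.4316 -1.5569]
3.1765926535897933 [0.0489 0.0666 1.6434 0.     1.4316 1.5847]
-3.106592653589793 [0.0489 0.0666 1.6434 0.     1.4316 1.5847]
[[-0.0361  0.9639  0.2636  0.474 ]
 [ 0.9993  0.0346  0.0103  0.1035]
 [ 0.0008  0.2638 -0.9646  0.4021]
 [ 0.      0.      0.      1.    ]]
426 [0.1255 0.1286 0.1301]
((559.6777954101562, 107.20034790039062), (32.70356369018555, 14.685661315917969), 2.289532423019409)
rim ((560.3134765625, 107.25150299072266), 23.967212677001953) 0.07913060602291253
2.4833 [ 0.0512  0.0238  1.6878  0.      1.4301 -1.5552] [0.5399 0.1063 0.2599] [-0.8361  0.5663 -0.1697]
```

View pics/w0.png

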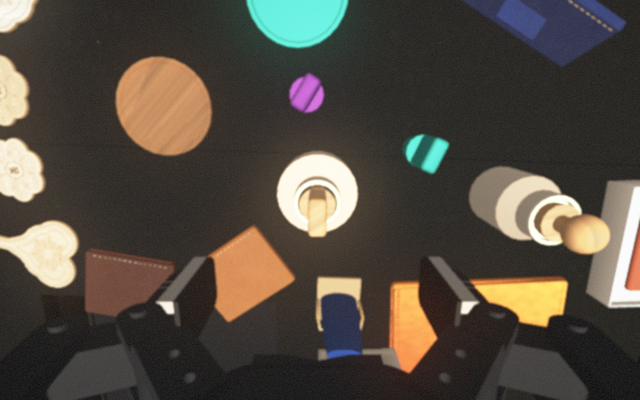

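The wrist view shows the tab at (317,210) in the squat jar and the coaster at (164,105). It gives (0.5595, 0.107) and yaw 2.3°, matching the fixed cameras. Now grasp and rock.

```bash
cat >> h.py <<'E'
from plant import *
from scipy.spatial.transform import Rotation as Rn
YAW=.04; C=np.array([.559,.1068]); PIV=np.array([*C,.073]); PI=np.pi
def lean_pose(deg,tcp0=None,dz=0):
    """pose of TCP when stopper leans deg to the left (+) about the pivot"""
    R0=Rn.from_euler('xyz',[0,PI/2,YAW]); ax=np.array([np.cos(YAW),np.sin(YAW),0])
    Q=Rn.from_rotvec(-np.radians(deg)*ax)
    p=PIV+Q.apply(np.array(tcp0)-PIV)+[0,0,dz]
    return p,(Q*R0).as_matrix()
def rpy(M):
    import warnings; warnings.simplefilter("ignore"); return Rn.from_matrix(M).as_euler('xyz')
def rep(t=""):
    s=observe();print(t,round(s["time_s"],2),"p",s["eef_pos"],"f",s["ft_force"],"m",s["torque"],"op",round(s["opening"],4));return s
E
python3 - <<'E'
from h import *
move_l([*C,.20],feed=.2,rotation=[0,PI/2,YAW])
print(move_l([*C,.096],feed=.1,max_force=8)); rep("down")
gripper_to(.012,f_grip=80); hold(.2); rep("grip")
im,d=get_image("side"); cv2.imwrite("pics/g.png",cv2.resize(im[120:260,280:460,::-1],None,fx=4,fy=4))
E
```

```text
False
down 4.14 p [0.5597 0.1068 0.0969] f [-0.409  -0.021  -0.0711] m [-0.0315  0.001   0.0399] op 0.0855
grip 4.98 p [0.5591 0.1068 0.0961] f [0.2256 0.1667 0.7942] m [0.0562 0.0289 0.0113] op 0.0144
```

View pics/g.png

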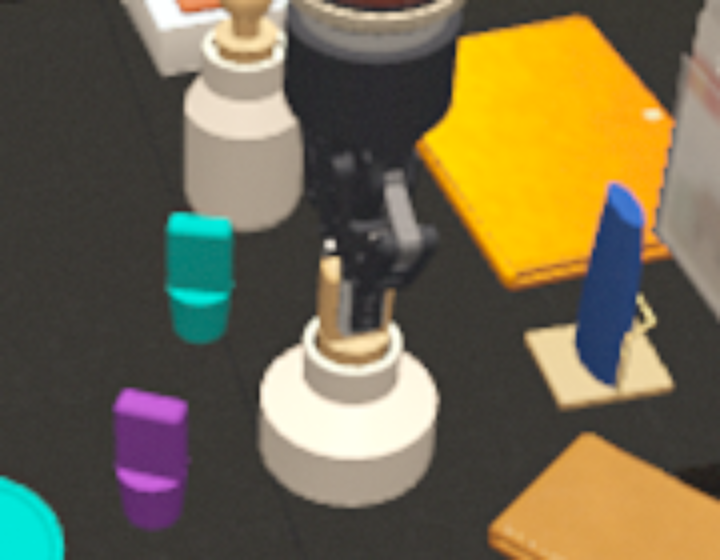

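The gripper holds the tab at about crop pixel (360,290), clear of the rim. Rocking next.

```bash
python3 - <<'E'
from h import *
R0=Rn.from_euler('xyz',[0,PI/2,YAW]).as_matrix()
p0=np.array([.559,.1068,.096])
def go(a):
    p,M=lean_pose(a,p0); move_l(p,feed=.03,rotation=rpy(M))
def act():
    s=rep(); M=Rn.from_euler('xyz',s["tcp_rot"]).as_matrix(); print("   tool lean",np.degrees(np.arctan2(*(-M[1:,0]))))
for seq in([3,6,9.5],[6,3,0,-3,-6,-9.5]):
    for a in seq: go(a); print(a,end=" "); act()
    hold(.4); act()
    im,d=get_image("top"); c=get_calibration("top"); n="L" if a>0 else "R"
    im2,_=get_image("side"); cv2.imwrite(f"pics/{n}.png",cv2.resize(im2[160:250,320:420,::-1],None,fx=4,fy=4))
a,b=cv2.imread("pics/L.png"),cv2.imread("pics/R.png"); cv2.imwrite("pics/LR.png",np.hstack([a,b]))
E
```

```text
3  5.28 p [0.559  0.1079 0.0962] f [-0.9479 -1.8972  3.1424] m [-0.4444  0.1124 -0.0554] op 0.0151
   tool lean 3.0279544116025865
6  5.53 p [0.5591 0.1091 0.0962] f [ 0.0733 -1.882   3.9976] m [-0.5982  0.1695 -0.1049] op 0.015
   tool lean 5.967542193898414
9.5  5.78 p [0.5591 0.1104 0.0961] f [-0.3585 -2.8865  5.3348] m [-0.7119  0.1784 -0.1221] op 0.0153
   tool lean 9.467175400257329
 6.18 p [0.5591 0.1103 0.0961] f [-0.8554 -1.6343  4.4269] m [-0.3856  0.1679 -0.0161] op 0.0151
   tool lean 9.380569798517682
6  6.53 p [0.5591 0.1091 0.0962] f [-1.633   2.4486  4.7079] m [0.4598 0.1723 0.0282] op 0.015
   tool lean 5.878828789211202
3  6.78 p [0.5591 0.1081 0.0961] f [0.0159 1.536  3.4504] m [0.4424 0.0852 0.0038] op 0.0151
   tool lean 3.005519640359706
0  7.03 p [0.559  0.1071 0.096 ] f [-0.6427  2.8111  3.4401] m [0.4946 0.0568 0.0452] op 0.0149
   tool lean 0.043701344258733524
-3  7.28 p [0.5591 0.106  0.096 ] f [-0.0857  3.0024  4.4411] m [0.7659 0.0916 0.0356] op 0.015
   tool lean -2.9674447151701826
-6  7.53 p [0.5591 0.1048 0.096 ] f [0.5026 3.4355 4.8355] m [0.7287 0.0796 0.0608] op 0.0149
   tool lean -5.987817548406303
-9.5  7.78 p [0.5592 0.1035 0.096 ] f [-0.4157  3.4884  6.316 ] m [0.9269 0.1349 0.0816] op 0.0152
   tool lean -9.526094666242434
 8.18 p [0.5592 0.1036 0.096 ] f [-0.5602  3.3173  6.6797] m [0.6917 0.0927 0.0218] op 0.0152
   tool lean -9.446464956586642
```

View pics/LR.png

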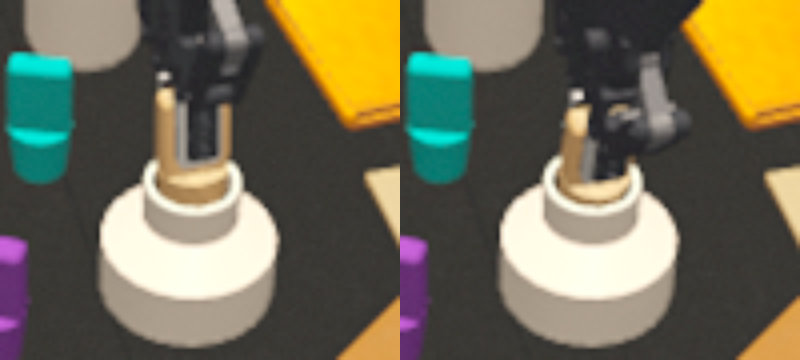

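The stopper followed the tool both ways: tab leaning left in the left half, right in the right half. The tool leans read +9.4° and −9.4°. Bring it upright and pull.

```bash
python3 - <<'E'
from h import *
p0=np.array([.559,.1068,.096])
for a in(-6,-3,0):
    p,M=lean_pose(a,p0); move_l(p,feed=.03,rotation=rpy(M))
hold(.2); rep("upright")
for z in(.100,.106,.114,.125,.145): move_l([*C,z],feed=.04); rep()
move_l([*C,.22],feed=.15)
movep([.4726,-.070,.16],[0,PI/2,YAW]); hold(.4); rep("over")
out=[]
for n,zz in(("side",3),("top",3)):
    im,d=get_image(n); c=get_calibration(n);K,T=c["intrinsics"],c["world_from_camera"]
    q=np.linalg.inv(T)@[.4726,-.07,.10,1]; u=K@q[:3]/q[2]; u,v=int(u[0]),int(u[1])
    P=cloud(d,K,T); out.append(cv2.resize(im[v-60:v+60,u-65:u+65,::-1],(400,370)))
    m=wood(im)&(np.abs(P[...,0]-.4726)<.03)&(np.abs(P[...,1]+.07)<.03)&(P[...,2]>.085)&(P[...,2]<.16)
    t=P[m];print(n,u,v,len(t))
    if len(t): print(t.min(0),t.max(0))
cv2.imwrite("pics/held.png",np.hstack(out))
E
```

```text
upright 9.23 p [0.5591 0.1066 0.0961] f [-1.2724  1.2943  5.8021] m [ 0.0799  0.0409 -0.0645] op 0.0151
 9.48 p [0.5586 0.1067 0.0994] f [ 1.7253  2.1004 -0.8804] m [ 0.3767 -0.2386 -0.0259] op 0.0149
 9.78 p [0.559  0.1068 0.1065] f [-0.1014  0.0162  2.1402] m [ 0.2005 -0.0233  0.0067] op 0.015
 10.13 p [0.5591 0.1067 0.1145] f [-0.1486  0.227  -0.5601] m [-0.0016 -0.0707 -0.0167] op 0.0148
 10.56 p [0.5593 0.1068 0.1255] f [ 0.4138  0.6668 -0.2815] m [-0.0414  0.0163 -0.0251] op 0.0148
 11.21 p [0.559  0.1068 0.1451] f [-0.3587  0.7242 -1.4243] m [-0.0044 -0.0152  0.022 ] op 0.0149
over 13.09 p [ 0.473  -0.0695  0.1602] f [-0.1229 -0.3228 -0.9867] m [ 0.0231  0.0321 -0.0023] op 0.0146
side 348 273 297
[ 0.4561 -0.089   0.1194] [ 0.4895 -0.0667  0.1598]
top 414 204 0
```

View pics/held.png

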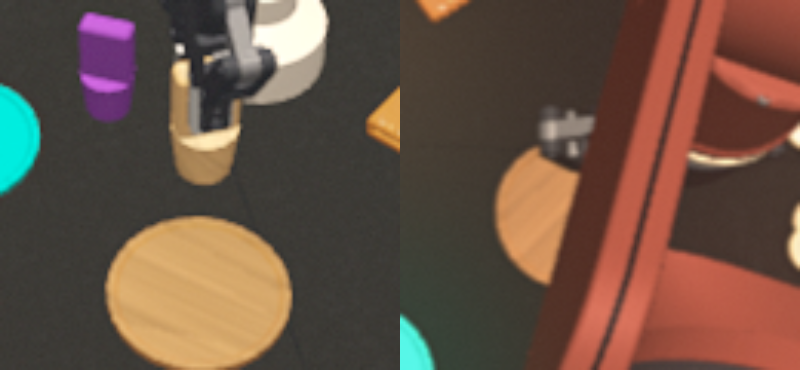

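The held stopper is upright with its foot at 0.119, against 0.120 expected, so it hasn't slipped. Lower onto the coaster with a force stop, after refining the coaster centre from the wrist picture.

```bash
python3 - <<'E'
from h import *
D=np.load("w0.npz");m=np.zeros((400,640),np.uint8);m[45:165,105:225]=wood(D["im"])[45:165,105:225]
n,l,st,_=cv2.connectedComponentsWithStats(m);i=1+st[1:,4].argmax()
(cx,cy),ax,_=cv2.fitEllipse(max(cv2.findContours((l==i).astype(np.uint8),0,1)[0],key=len))
w=ray(cx,cy,D["K"],D["T"],.007);print(w,ax)
t=(np.array([.4724,-.0682])+[.4728,-.0713]+w[:2])/3
if np.hypot(*(t-[.4726,-.07]))>.005: t=np.array([.4726,-.07])
print("target",t)
move_l([*t,.055],feed=.1); hold(.3); rep()
print(move_l([*t,.0435],feed=.02,max_force=3)); s=rep("touch")
hold(.2); gripper_to(.04); hold(.3); rep("open")
move_l([*t,.09],feed=.08); move_l([*t,.20],feed=.15); gripper_to(.085)
movep([.42,.16,.30],[0,PI/2,YAW]); hold(.4); rep("away")
out=[]
for n,o in(("side",(347,290)),("top",(405,205))):
    im,d=get_image(n);c=get_calibration(n);K,T=c["intrinsics"],c["world_from_camera"];P=cloud(d,K,T)
    mm=wood(im)&(np.hypot(P[...,0]-t[0],P[...,1]-t[1])<.04)&(P[...,2]>.02);q=P[mm]
    h=q[q[:,2]>np.percentile(q[:,2],97)-.006]
    print(n,len(q),"zmax",np.percentile(q[:,2],98),"top rect",cv2.minAreaRect((h[:,:2]*1000).astype(np.float32)))
    out.append(cv2.resize(im[o[1]-65:o[1]+65,o[0]-65:o[0]+65,::-1],(400,400)))
cv2.imwrite("pics/end.png",np.hstack(out))
E
```

```text
[ 0.4731 -0.0685  0.007 ] (92.48027038574219, 104.11582946777344)
target [ 0.4728 -0.0693]
 14.69 p [ 0.473  -0.0694  0.0554] f [-1.3673 -0.2572 -0.6713] m [ 0.0099 -0.0012 -0.0039] op 0.0149
True
touch 15.16 p [ 0.4728 -0.0693  0.0462] f [-0.7747  0.0191  2.8109] m [ 0.0154  0.0691 -0.0346] op 0.0149
open 16.02 p [ 0.4721 -0.0691  0.0458] f [-0.0736  0.1489 -0.1995] m [ 0.0209 -0.0391  0.0377] op 0.0397
away 19.52 p [0.4201 0.1595 0.2997] f [-1.0915 -0.3281 -0.2494] m [-0.001   0.033   0.0309] op 0.0852
side 566 zmax 0.08023757148523261 top rect ((473.2224426269531, -71.4391860961914), (17.63421058654785, 32.37936782836914), 89.54944610595703)
top 279 zmax 0.08196599820183673 top rect ((472.1068420410156, -69.54899597167969), (32.180728912353516, 16.26772689819336), 2.4822864532470703)
```

View pics/end.png

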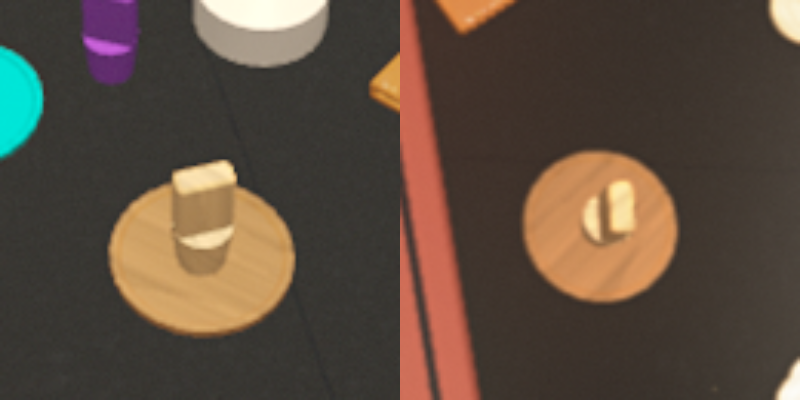

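The stopper stands upright in the middle of the coaster (side crop pixel (203,220), top crop pixel (610,212)), and the gripper is away. Handing in.

```bash
python3 -c "
from plant import *
hold(.3); job_done(); print(observe()['time_s'])"
```

```text
the job is handed in; nothing more can be done
the job is handed in; nothing more can be done
```

The job is handed in. I leaned the squat jar's stopper about 9.4° left and then 9.4° right in the neck, brought it upright, and pulled it out. It now stands upright on the brown coaster. The robot's clock read about 20 s at hand-in.

- **Leans:** the angles are the tool's readings. I did not measure the stopper's own angle, but the pictures show it leaning with the tool both ways.
- **Placement:** the top of the tab sits at z = 0.080–0.082 m (0.080 expected), at about (0.472–0.473, −0.070 to −0.071). That is within about 2 mm of the measured coaster centre (0.473, −0.069). The two cameras differ by about 2 mm in y, and their estimates of the coaster centre by about 3 mm.
- **Forces and clearance:** wrist force readings stayed below 8 N, and the gripper ended well clear.
- **Tall jar:** I never went near it or its stopper, and took no separate check picture of it at the end.

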